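Fetch a parts pot from under the bench riser with the reacher

ROBOT

A 6-joint arm with a two-finger parallel gripper is mounted at the origin on the work surface. World frame = base frame: x ahead of the robot, y to its left, z up, the work surface at z = 0. Lengths are in m, angles in rad, forces in N, time in s.
With the tool pointing down it reaches from about 0.375 to 0.9 m from the base axis. Payload 3.1 kg.
Tool frame: the origin (TCP) lies between the finger pads; the fingertips stand manip.finger_overhang ahead of it and the grasp point (between the pads) lies 5 mm behind it (manip.finger_overhang is the distance from the TCP to the fingertips, in m); z points along the fingers, y is the line along which they close (so a half turn about z gives the same grasp; the last joint's range is limited). The gripper opens to 85 mm and grips with 20 to 120 N. Pads are 22 mm wide; open, the fingers measure 114 mm over their backs; the gripper's body (76 mm by 85 mm) begins 54 mm behind the grasp point. The pads swing forward as they close: fully open they stand 13 mm farther back than shut.
Start: joints at [-1.323, 0.527, 1.433, -0, 1.181, -0.178], TCP at [0.258, -0.569, 0.245] pointing down, gripper open.
Joint ranges: [-3.08, 3.08], [-0.75, 2.2], [0.22, 2.44], [-1.43, 4.57], [0, 2.65], [-2.85, 2.85]. Speed limits (rad/s): [2.79, 2.79, 3.14, 3.14, 3.14, 3.14].

INTERFACE

Orientations are given as a unit quaternion [x, y, z, w].
In Python, from station import manip gives the robot as it stands.
- The arm moves only by the tool drive_tool, never from a script. Its argument "plan" is a list of rows, each a list of 7 numbers: the shift along the tool's x, y, z in m, then the turn, a rotation vector about the tool's x, y, z in degrees, then the opening, from -1 (shut) to 1 (fully open). In form: [[x, y, z, wx, wy, wz, gripper], ...]. A call has 1 to 10 rows; each row shifts and turns the commanded pose from where the row before left it, along the tool's axes as they then stand; what a row does not reach is not made up. A row lasts 1/10 s, in which the tool goes at most 50 mm and 8.59 degrees, less where a joint would pass 70% of its speed; a pose out of reach is approached as far as the arm can. A call is refused whole if a number of a shift passes 0.05 or a number of a turn 8.59, either way. A call with a gripper value outside its range is refused whole. The fingers move at their own pace and stop on an object; "newtons" is the grip in N (left out, the last holds). Time passes only in rows, so rows that do not move let the fingers close. It gives the time, the measured TCP pose, the force, the opening and the grip force at its end, in the units of the state.
- manip.sense(): the state, without advancing time (a new reading comes with each control period).
- manip.snapshot(name): name is "side" or "top" or "wrist"; returns a dict with "image" (400x640x3 uint8, red, green, blue), "z_map" (400x640 float32, m along the optical axis (not along the pixel's ray), 0 where there is no reading), "fov_y" (degrees; the focal length in pixels is half the picture's height over the tangent of half this angle, whatever the lens; pixels are square), "cx", "cy" (the principal point, pixels), "extrinsics" (4x4, takes a point from camera to world coordinates); the wrist camera has in their place "mount" (4x4, takes a point from camera to tool coordinates, whose origin is the TCP and whose axes are the flange's). Camera axes: x right, y up, looking along -z (the intrinsics and any distortion apply to the point x, -y, -z); pixel columns grow to the right and rows downward; lengths in m; the calibration is good to about 2 mm. A picture is of the moment at which its call begins: read the wrist's pose just before it.
- manip.sign_off(): hands the job in; it is judged then, once.
The state is a dict: "t": time; "q": joint angles; "qd": joint speeds; "tau": joint torques, N m; "tcp_pos": TCP position; "tool_rot": TCP orientation; "force": force on the tool from outside, world axes, zero at the start; "ft_torque": the same for the moment, N m; "finger_gap": opening from 0.0 (shut) to 1.0 (fully open); "gripper_force": force on a finger pad.
Only numpy, scipy, OpenCV 4.12 (cv2) and the standard library are available. Lean on these libraries where they do the work, as an engineer would, in place of code of your own. Each camera call takes 0.05 s, during which the arm holds its last target. There are 200 camera calls.

TASK

A little glass-lidded parts pot has ended up at the back of the low gap under the bench riser, where no hand fits. Take up the reacher, slide its jaws round the pot, squeeze the trigger just enough to hold it gently, because hard squeezing dents the thin pot, then draw it out, lift it clear of the bench and set it down upright in the wooden tray without ever touching it with your own fingers. Finally stand the reacher down on the open bench, let go of it, and leave the riser and the other things undisturbed.

Things in the scene. Friction and masses are not known exactly. Their poses are not given: they have to be found in the camera images.
- reacher: Pick-up reacher standing on the bench, 320 mm long, 350 g, balanced at the grip. Origin: on its underside below the grip; +x along the shaft to the jaws, z up. Steel heel 46 mm wide, 12 high, from x -103 to +22; above it a housing 50 x 58 mm up to z 32; shaft 12 mm thick at z 22; cross head at x 166, 84 mm wide, z 16 to 28, with a foot down to z 0. Beyond x 30 nothing is higher than 30 mm.
- reacher_grip (a point): Where to hold the reacher: between its two upright slabs, 62 mm above its underside. Slabs: 36 mm long along x, z 30 to 92; the fixed grip (black, outer face y -29) and the trigger (grey, outer face y +29 when released). Taken together from above, fingers closing along y, 58 mm wide when released.
- reacher_throat (a point): Middle of the jaws' length, on the centre line: x 196, y 0, z 12 mm in the reacher's frame. Two flat steel jaws, x 172 to 218 clear, z 3 to 21, face each other across y. Released, the trigger-side one's inner face is at y +30; the other's stays clamped where the last user set it, anywhere from y -30 to -18 (differs each time, not measured): the mouth is 48 to 60 mm wide.
- trigger (a joint): Squeeze of the trigger, m: 0 released, 0.033 full. The slabs are then 58 mm minus this over their outer faces. A spring pushes back with 8 N released, evenly rising to 10 N at full; what the fingers press beyond that goes through a springy rod (about 3 N per mm) to the jaw. Squeezed by 2 to 4 mm, the reacher is held with its jaws still wide open.
- jaw: Moving (trigger-side) jaw of the reacher; it moves to the other jaw by as much as the trigger is squeezed, less the rod's give. Its origin is the reacher's when released; the plate is at x 168 to 218, y 30 to 36, z 3 to 21 mm in that frame.
- pot: Round aluminium parts pot with a glass lid and a small brass knob, 32 mm across (its lower 18 mm), 28 mm high in all, about 35 g, thin-walled: more than 7 N from a jaw dents it; 2 to 5 N holds it. Stands on the bench under the riser. Origin: centre of its underside, z up.
- riser: Low fixed riser on the bench, 240 mm (x) by 200 mm (y), clear plastic top 6 mm thick whose underside is 56 mm above the bench. Origin: on the bench under its centre. Open at its front, which is the side at y -100 (its -y side), and at +x but for a 12 mm post at the corner x +120, y -100; wooden walls 10 mm thick along x -120 and y +100.
- tray: Fixed open wooden tray, 120 x 120 mm outside, walls 4 mm thick and 10 mm high, floor 4 mm above the bench. Origin: centre of its underside.
- vial: Bystander: amber glass vial with black cap, 22 mm across, 50 mm high. Origin at its foot.
- spool: Bystander: green spool, 28 mm across, 32 mm high. Origin at its foot.
- loupe: Bystander: black eye loupe, 38 mm across, 38 mm high. Origin at its foot.
- tin: Bystander: round dark wooden tin, 52 mm across, 24 mm high, standing on the riser's top. Origin at its foot.
Things that resemble listed ones, but are neither listed nor needed, are in the scene too. There is more than one size of the tray; the job needs the smaller.

How it is judged:
On the way, in this order (a step that is already met when the one before it is completed fails the run):
1. the jaws are closed on the pot under the riser (moving jaw presses it with more than 1 N) (y of pot in the frame of riser between -0.085 and 0.1 m and x of pot in the frame of riser between -0.12 and 0.12 m and contact force between jaw and pot above 1 N), for 0.2 s.
2. the pot, still in the jaws, is drawn out in front of the riser and lifted at least 10 mm off the bench (y of pot in the frame of riser below -0.12 m and height (world z) of pot above 0.01 m and contact force between jaw and pot above 0.3 N), for 0.2 s.
At the end, for the whole second after the job is handed in: The pot stands upright (within 0.15 rad) and at rest on the tray's floor, its centre within 42 mm of the tray's centre along each side, and the reacher stands level on the bench (underside within 6 mm of it, tilt under 0.08 rad), at rest, trigger released, touching neither pot, tray nor riser (x of pot in the frame of tray between -0.042 and 0.042 m and y of pot in the frame of tray between -0.042 and 0.042 m and height (world z) of pot below 0.008 m and angle between pot's own z axis and vertical below 0.15 rad and linear speed of each of pot, reacher below 0.02 m/s and contact force between reacher and pot below 0.05 N and contact force between reacher and tray below 0.05 N and contact force between reacher and riser below 0.05 N and height (world z) of reacher below 0.006 m and angle between reacher's own z axis and vertical below 0.08 rad and value of joint trigger below 0.004 m).
It fails at once if a jaw squeezes the pot with more than 7 N (contact force between jaw and pot above 7 N).
It fails at once if the robot's fingers or arm touch the pot (contact force between any of the fingers, the arm and pot above 0.2 N).
It fails at once if the pot is tipped over (more than 0.6 rad) (angle between pot's own z axis and vertical above 0.6 rad).
It fails at once if the riser is struck or pushed with more than 15 N (contact force between any of reacher, the arm, the fingers and riser above 15 N).
It fails at once if the vial, spool, loupe or tin is moved by more than 30 mm (distance of any of vial, spool, loupe, tin from where it was at the start of the episode above 0.03 m).
It also fails if it takes over 72 s, if anything falls off the work surface, if the arm or the gripper's body presses on something with over 40 N, if the wrist force passes 120 N, or if a joint passes its speed limit or range.

## Working session

There is one attempt and no reset: what is moved stays moved. The work goes in short steps, Python scripts to look and compute and a tool call to move; the robot and the scene stay as the last step left them, time stands still between calls to the robot, and variables do not carry over. Pictures are saved under pics/ and viewed, at most 14 in all, crops included, and the job is handed in when it is done.

Besides the shell and the picture viewer there is one more tool, called after "Emit:" as name(argument=value, ...), one argument or row to a line, values as JSON. drive_tool: Moves the arm, as the interface text tells. Its arguments: {"type":"object","properties":{"plan":{"type":"array"},"newtons":{"type":"number"}},"required":["plan"]}

```bash
mkdir -p pics; cat > h.py <<'E'
import numpy as np, cv2
from station import manip
from scipy.spatial.transform import Rotation as R
def snap(n):
    s=manip.sense(); d=manip.snapshot(n)
    f=200/np.tan(np.radians(d['fov_y'])/2)
    if 'extrinsics' in d: E=np.array(d['extrinsics'])
    else:
        T=np.eye(4);T[:3,:3]=R.from_quat(s['tool_rot']).as_matrix();T[:3,3]=s['tcp_pos'];E=T@np.array(d['mount'])
    return dict(im=d['image'],z=d['z_map'],f=f,cx=d['cx'],cy=d['cy'],E=E,keys={k:v for k,v in d.items() if k not in('image','z_map')})
def ray(c,u,v,h):
    d=c['E'][:3,:3]@np.array([(u-c['cx'])/c['f'],-(v-c['cy'])/c['f'],-1.]);o=c['E'][:3,3]
    return o+d*(h-o[2])/d[2]
def cloud(c):
    v,u=np.mgrid[:400,:640];z=c['z']
    p=np.stack([(u-c['cx'])/c['f']*z,-(v-c['cy'])/c['f']*z,-z],-1)
    P=p@c['E'][:3,:3].T+c['E'][:3,3];P[z==0]=np.nan;return P
def proj(c,p):
    q=c['E'][:3,:3].T@(np.array(p)-c['E'][:3,3]);return c['cx']+c['f']*q[0]/-q[2],c['cy']-c['f']*q[1]/-q[2]
def save(n,im): cv2.imwrite('pics/'+n+'.png',im[...,::-1])
E
python3 - <<'E'
from h import *
print(manip.sense(), manip.finger_overhang)
for n in('top','side'):
    c=snap(n);save(n+'0',c['im']);print(c['keys']);np.savez(n+'.npz',**{k:c[k] for k in('im','z','f','cx','cy','E')})
E
```

```text
{'t': 0.0, 'q': array([-1.32350740e+00,  5.28469296e-01,  1.43388972e+00, -6.47500127e-07,
        1.18138579e+00, -1.78481630e-01]), 'qd': array([-0.00127738,  0.00177839, -0.00102709, -0.00010391,  0.00010184,
       -0.00075839]), 'tau': array([-1.11623463e-03, -4.42354989e+01, -1.78022718e+01, -2.21495666e-04,
        8.34506907e-03, -1.06502438e-05]), 'tcp_pos': array([ 0.25800823, -0.56851789,  0.24433566]), 'tool_rot': array([ 9.77424788e-01,  2.11280918e-01, -3.73128372e-05, -1.07542883e-03]), 'force': array([ 0.32782022, -0.69164939, -0.0588617 ]), 'ft_torque': array([-0.02285609, -0.03906933,  0.01370881]), 'gripper_force': 0.0, 'finger_gap': 0.9975277316382196} 0.014
{'fov_y': 50.775139916742766, 'cx': 321.18437753649084, 'cy': 203.3752007148582, 'extrinsics': array([[ 0.02649798,  0.99745775, -0.0661505 ,  0.52235866],
       [-0.99945798,  0.027728  ,  0.01774568,  0.06943582],
       [ 0.01953479,  0.06564442,  0.99765184,  1.08718149],
       [ 0.        ,  0.        ,  0.        ,  1.        ]])}
{'fov_y': 50.423237400363114, 'cx': 319.8054255716193, 'cy': 196.19607443668912, 'extrinsics': array([[ 0.94584002,  0.22070315, -0.23806884,  0.41226291],
       [-0.32460503,  0.63333282, -0.70251058, -0.57165369],
       [-0.00426948,  0.74174097,  0.67067288,  0.63636098],
       [ 0.        ,  0.        ,  0.        ,  1.        ]])}
```

View pics/top0.png

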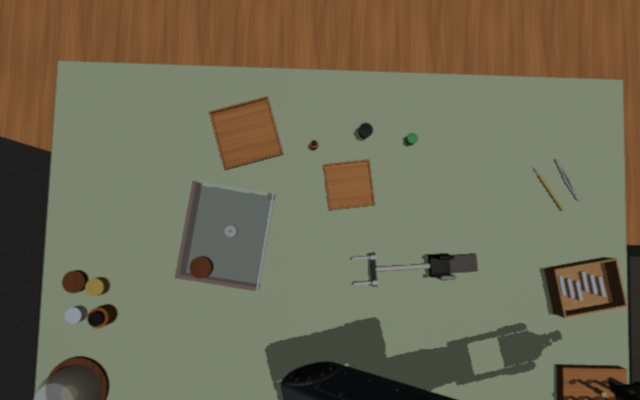

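View pics/side0.png

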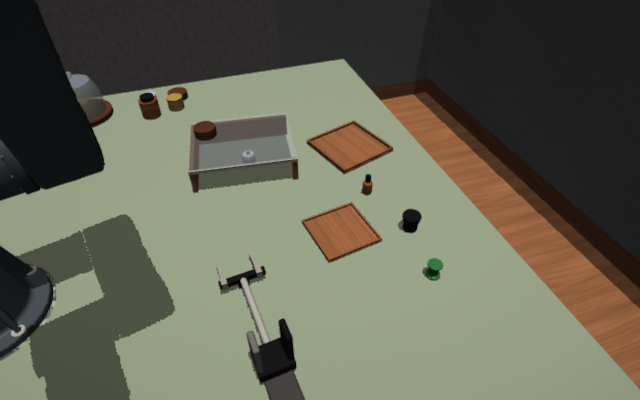

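The top view shows the reacher at (440,266), jaws to the left at (353–378, 258/283) pointing to the riser's open right side. The riser is around (226,236), with the pot's glass lid and knob at (230,231) and the tin at (201,267). There are two trays: (246,133), about 62 px, and (349,185), about 47 px. The smaller one at (349,185) is the one needed. Other pot-like things at (74,315) and (96,287) are not under the riser.

```bash
python3 - <<'E'
from h import *
c=dict(np.load('top.npz'));P=cloud(c)
def show(n,u,v,h): print(n,ray(c,u,v,h).round(3),'depth',P[int(v),int(u)].round(3))
show('pot',230,231,.022);show('grip slab',439,266,.09)
show('headL',354,258,.015);show('headR',354,283,.015);show('heel',476,263,.01)
for n,u,v in(('r1',193,183),('r2',274,195),('r3',258,290),('r4',178,278)):show(n,u,v,.062)
show('tin',201,267,.08)
# small tray: brown mask
hsv=cv2.cvtColor(c['im'],cv2.COLOR_RGB2HSV)
m=cv2.inRange(hsv,(5,90,50),(18,255,255));m=cv2.morphologyEx(m,cv2.MORPH_OPEN,np.ones((3,3)))
for k in cv2.findContours(m,0,2)[0]:
    if cv2.contourArea(k)<1000: continue
    r=cv2.minAreaRect(k);print('brown',r,[ray(c,*b,.008)[:2].round(4).tolist() for b in cv2.boxPoints(r)] , ray(c,*r[0],.008).round(4))
for n,u,v in(('vial',313,145),('loupe',365,130),('spool',411,139)):show(n,u,v,.03)
big=cv2.resize(c['im'][160:300,160:490],None,fx=2.4,fy=2.4,interpolation=cv2.INTER_CUBIC);save('crop1',big)
E
```

```text
pot [0.517 0.278 0.022] depth [0.517 0.27  0.062]
grip slab [ 0.448 -0.23   0.09 ] depth [ 0.444 -0.248  0.033]
headL [ 0.457 -0.036  0.015] depth [ 0.458 -0.036  0.022]
headR [ 0.395 -0.038  0.015] depth [ 0.395 -0.037  0.022]
heel [ 0.452 -0.349  0.01 ] depth [ 0.452 -0.349  0.01 ]
r1 [0.631 0.364 0.062] depth [0.632 0.365 0.059]
r2 [0.608 0.167 0.062] depth [0.608 0.167 0.061]
r3 [0.378 0.197 0.062] depth [0.377 0.198 0.059]
r4 [0.402 0.389 0.062] depth [0.402 0.39  0.061]
tin [0.431 0.331 0.08 ] depth [0.431 0.33  0.082]
brown ((594.0, 383.0), (32.0, 64.0), 90.0) [[0.1961, -0.57], [0.1994, -0.7342], [0.1204, -0.7325], [0.1173, -0.5691]] [ 0.1582 -0.6513  0.008 ]
brown ((588.7919921875, 286.8560485839844), (49.19350051879883, 63.504337310791016), 79.69515228271484) [[0.4433, -0.5499], [0.4765, -0.7131], [0.3537, -0.7335], [0.3214, -0.5713]] [ 0.3985 -0.6418  0.008 ]
brown ((348.53070068359375, 184.26107788085938), (46.0938720703125, 46.44439697265625), 83.2901611328125) [[0.6957, 0.0488], [0.7134, -0.0703], [0.595, -0.0864], [0.5777, 0.0319]] [ 0.6452 -0.0189  0.008 ]
brown ((245.53944396972656, 132.5228271484375), (60.16423034667969, 60.937217712402344), 75.0685806274414) [[0.8247, 0.3488], [0.8712, 0.1982], [0.7196, 0.1529], [0.6743, 0.3025]] [0.7721 0.2507 0.008 ]
brown ((319.5, 122.49998474121094), (244.99996948242188, 638.9998779296875), 90.0) [[1.1025, 0.9027], [1.1662, -0.7906], [0.5089, -0.775], [0.4667, 0.8544]] [0.8044 0.0602 0.008 ]
vial [0.74  0.075 0.03 ] depth [0.738 0.075 0.041]
loupe [ 0.783 -0.056  0.03 ] depth [ 0.781 -0.055  0.038]
spool [ 0.763 -0.174  0.03 ] depth [ 0.763 -0.174  0.032]
```

View pics/crop1.png

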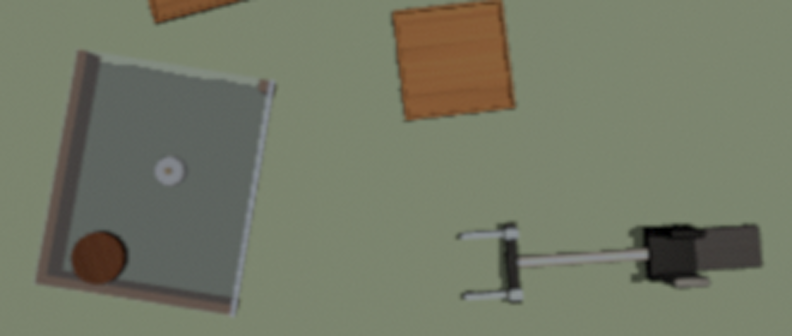

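Top view crop confirms it: pot lid with knob at the riser's centre, the smaller tray at (349,185) measuring 120 mm, and the reacher's fixed (black) slab on the upper side, trigger on the lower side. Next is the wrist camera above the reacher.

```bash
cat >> h.py <<'E'
def go(p,yaw_y,n=None):
    """needed turn (deg rotvec, tool axes) then shift (tool axes after turn); yaw_y = world angle deg of tool y"""
    s=manip.sense();a=np.radians(yaw_y)
    y=np.array([np.cos(a),np.sin(a),0]);z=np.array([0,0,-1.]);x=np.cross(y,z)
    T=np.stack([x,y,z],1);R0=R.from_quat(s['tool_rot']).as_matrix()
    w=np.degrees(R.from_matrix(R0.T@T).as_rotvec());d=T.T@(np.array(p)-s['tcp_pos'])
    print('turn',w.round(2),'shift',d.round(4))
E
python3 - <<'E'
from h import *
go([.445,-.2,.26],4.8)
c=snap('wrist');print(c['keys'])
E
```

```text
turn [ -0.08  -0.08 -70.4 ] shift [ 0.3516  0.2172 -0.0156]
{'fov_y': 59.881843055907844, 'cx': 317.9429681070079, 'cy': 198.5908933262991, 'mount': array([[-2.41447543e-04,  9.63275082e-01,  2.68516402e-01,
         6.75702282e-02],
       [ 9.99999887e-01,  3.42636868e-04, -3.29983721e-04,
        -2.27391257e-04],
       [-4.09868714e-04,  2.68516291e-01, -9.63275056e-01,
        -1.28017828e-01],
       [ 0.00000000e+00,  0.00000000e+00,  0.00000000e+00,
         1.00000000e+00]])}
```

Emit:
drive_tool(
  plan=[
    [0.02, 0.025, -0.002, 0, 0, -7.8, 1],
    [0.0, 0.03, -0.002, 0, 0, -7.8, 1],
    [0, 0, 0, 0, 0, -7.8, 1],
    [0, 0, 0, 0, 0, -7.8, 1],
    [0, 0, 0, 0, 0, -7.8, 1],
    [0, 0, 0, 0, 0, -7.8, 1],
    [0, 0, 0, 0, 0, -7.8, 1],
    [0, 0, 0, 0, 0, -7.8, 1],
    [0, 0, 0, 0, 0, -7.8, 1],
    [0, 0, 0, 0, 0, 0, 1],
  ],
)

```text
t: 1.15
tcp_pos: [0.3026, -0.6088, 0.2488]
tool_rot: [0.678, 0.735, 0.0, -0.0]
force: [0.3, 0.6, -0.5]
finger_gap: 1.002
gripper_force: 0.0
```

```bash
python3 - <<'E'
from h import *
go([.445,-.2,.26],4.8);print(manip.sense()['q'],manip.sense()['t'])
E
```

```text
turn [-0.01 -0.06 -0.21] shift [ 0.3954  0.1761 -0.0112]
[-1.27346875e+00  6.00951375e-01  1.27845469e+00 -1.24279343e-05
  1.26322291e+00 -1.35351095e+00] 1.15
```

Emit:
drive_tool(
  plan=[
    [0.044, 0.02, -0.001, 0, 0, 0, 1],
    [0.044, 0.02, -0.001, 0, 0, 0, 1],
    [0.044, 0.02, -0.001, 0, 0, 0, 1],
    [0.044, 0.02, -0.001, 0, 0, 0, 1],
    [0.044, 0.02, -0.001, 0, 0, 0, 1],
    [0.044, 0.02, -0.001, 0, 0, 0, 1],
    [0.044, 0.02, -0.001, 0, 0, 0, 1],
    [0.044, 0.018, -0.001, 0, 0, 0, 1],
    [0.044, 0.018, -0.001, 0, 0, 0, 1],
    [0, 0, 0, 0, 0, 0, 1],
  ],
)

```text
t: 2.15
tcp_pos: [0.4465, -0.1945, 0.2583]
tool_rot: [0.677, 0.736, 0.001, -0.001]
force: [-0.2, -0.5, -0.1]
finger_gap: 0.998
gripper_force: 0.0
```

```bash
python3 - <<'E'
from h import *
s=manip.sense();print(s['tcp_pos'],s['tool_rot'],s['t'])
c=snap('wrist');save('w1',c['im']);np.savez('w1.npz',**{k:c[k] for k in('im','z','f','cx','cy','E')})
E
```

```text
[ 0.44653242 -0.19449999  0.25832056] [ 0.67689221  0.73608039  0.00076052 -0.00141708] 2.15
```

View pics/w1.png

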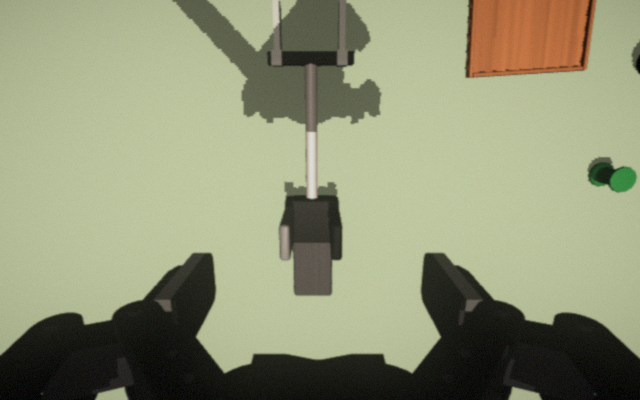

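The wrist view shows the reacher's housing at (313,220), the grey trigger at (286,242) on the left, the black slab at (337,240), the cross head at (311,58) and the jaws at (276,25) and (342,25). I'll measure with the depth map.

```bash
python3 - <<'E'
from h import *
c=dict(np.load('w1.npz'));P=cloud(c)
X=P.reshape(-1,3)
v,u=np.mgrid[:400,:640];roi=((u>250)&(u<375)&(v<300)).ravel()
def sel(a,b,extra=True): 
    m=roi&(X[:,2]>a)&(X[:,2]<b)&extra; return X[m]
S=sel(.085,.10);print('slab top',len(S))
for nm,q in(('trig',S[S[:,0]<S[:,0].mean()]),('fix',S[S[:,0]>S[:,0].mean()])):
    print(nm,len(q),q.mean(0).round(4),q.min(0).round(4),q.max(0).round(4))
# shaft axis: z>.018, between head and housing
sh=X[roi&(X[:,2]>.022)&(X[:,2]<.032)&(X[:,1]>-.16)&(X[:,1]<-.09)]
vx,vy,x0,y0=cv2.fitLine(sh[:,:2].astype(np.float32),2,0,.01,.01).ravel()
if vy<0:vx,vy=-vx,-vy
yaw=np.degrees(np.arctan2(vy,vx));print('yaw',yaw,x0,y0)
ex=np.array([vx,vy]);ey=np.array([-vy,vx])
loc=np.stack([(X[:,:2]-[x0,y0])@ex,(X[:,:2]-[x0,y0])@ey,X[:,2]],1)
tall=roi&(X[:,2]>.008)
def rng(m,n): L=loc[m];print(n,len(L),np.nanpercentile(L,[1,50,99],0).round(4).tolist())
rng(tall&(X[:,2]>.085),'slabs')
rng(tall&(X[:,2]>.005)&(loc[:,0]<-.09)&(X[:,2]<.014),'heel')
hd=tall&(X[:,2]>.018)&(loc[:,0]>0)&(np.abs(loc[:,1])>.015);rng(hd,'head+jaws')
for sgn in(1,-1): 
    j=tall&(X[:,2]>.014)&(X[:,2]<.026)&(loc[:,0]>.075)&(loc[:,1]*sgn>.01);rng(j,'jaw%d'%sgn)
E
```

```text
slab top 800
trig 399 [ 0.4195 -0.2511  0.0907] [ 0.413  -0.2691  0.0855] [ 0.4251 -0.2349  0.0934]
fix 401 [ 0.4669 -0.2471  0.0907] [ 0.461  -0.2656  0.085 ] [ 0.4733 -0.2306  0.0932]
yaw 110.857086 0.42768103 -0.118096076
slabs 800 [[-0.1513, 0.002, 0.086], [-0.1278, 0.0183, 0.0909], [-0.1057, 0.0628, 0.0929]]
heel 1999 [[-0.2286, 0.0253, 0.009], [-0.1932, 0.0514, 0.0114], [-0.159, 0.0782, 0.0131]]
head+jaws 1190 [[0.0143, -0.0564, 0.0186], [0.0315, -0.0358, 0.0271], [0.0698, 0.0271, 0.0306]]
jaw1 9 [[0.0759, 0.0101, 0.0189], [0.0775, 0.0106, 0.0202], [0.0803, 0.0115, 0.0213]]
jaw-1 0 [nan, nan, nan]
  return np.nanmean(a, axis, out=out, keepdims=keepdims)
```

```bash
python3 - <<'E'
from h import *
c=dict(np.load('w1.npz'));X=cloud(c).reshape(-1,3)
v,u=np.mgrid[:400,:640];roi=((u>250)&(u<375)&(v<300)).ravel()
o=np.array([.4432,-.2491]);yaw=94.8
for it in range(4):
    a=np.radians(yaw);ex=np.array([np.cos(a),np.sin(a)]);ey=np.array([-ex[1],ex[0]])
    L=np.stack([(X[:,:2]-o)@ex,(X[:,:2]-o)@ey,X[:,2]],1)
    m=roi&(L[:,0]>.05)&(L[:,0]<.15)&(L[:,2]>.02)&(abs(L[:,1])<.012)
    k=np.polyfit(L[m,0],L[m,1],1);print(yaw,m.sum(),k)
    yaw+=np.degrees(k[0])
    o=o+ey*0
def rng(m,n): print(n,m.sum(),np.percentile(L[m],[2,50,98],0).round(4).tolist())
rng(roi&(L[:,2]>.085)&(L[:,1]>0),'trig');rng(roi&(L[:,2]>.085)&(L[:,1]<0),'fix')
rng(roi&(L[:,0]<-.05)&(L[:,2]>.008)&(L[:,2]<.016)&(abs(L[:,1])<.04),'heel')
rng(roi&(L[:,0]>.14)&(L[:,0]<.19)&(L[:,2]>.0245)&(L[:,2]<.03),'head')
for s in(1,-1): rng(roi&(L[:,0]>.182)&(L[:,2]>.016)&(L[:,1]*s>.005),'jaw%d'%s)
# same jaws in top view
t=dict(np.load('top.npz'));Y=cloud(t).reshape(-1,3)
M=np.stack([(Y[:,:2]-o)@ex,(Y[:,:2]-o)@ey,Y[:,2]],1)
for s in(1,-1):
    m=(M[:,0]>.18)&(M[:,0]<.22)&(M[:,2]>.012)&(M[:,2]<.03)&(M[:,1]*s>.005)&(abs(M[:,1])<.06);print('top jaw',s,m.sum(),np.percentile(M[m],[2,50,98],0).round(4).tolist())
E
```

```text
94.8 1179 [-0.00069549  0.00032323]
94.76015154831217 1179 [-1.01400307e-05  3.24263471e-04]
94.75957056734745 1179 [-1.47840850e-07  3.24278554e-04]
94.7595620966907 1179 [-2.15550799e-09  3.24278774e-04]
trig 399 [[-0.017, 0.0192, 0.0875], [0.0001, 0.0237, 0.0909], [0.0158, 0.0287, 0.0926]]
fix 401 [[-0.0175, -0.0286, 0.0863], [0.0004, -0.0238, 0.091], [0.016, -0.0192, 0.0925]]
heel 1535 [[-0.102, -0.0217, 0.0094], [-0.0759, -0.0001, 0.0114], [-0.0511, 0.0219, 0.0129]]
head 1389 [[0.1426, -0.0391, 0.0253], [0.1627, 0.0005, 0.0275], [0.17, 0.0404, 0.0298]]
jaw1 263 [[0.1825, 0.0307, 0.0175], [0.1998, 0.0336, 0.0203], [0.2155, 0.0367, 0.0218]]
jaw-1 244 [[0.1825, -0.0323, 0.0171], [0.1985, -0.0294, 0.0203], [0.2151, -0.0266, 0.0221]]
top jaw 1 40 [[0.1826, 0.0282, 0.0164], [0.2, 0.031, 0.0202], [0.2152, 0.0344, 0.0239]]
top jaw -1 40 [[0.1809, -0.0352, 0.0144], [0.1999, -0.0321, 0.0206], [0.2163, -0.0292, 0.0236]]
```

Fixed jaw inner face measures y ≈ -27 mm, with the moving jaw at +30, consistent in both views. Reacher yaw is 94.76°, with the slab centre at (0.4432,-0.2491). Next I'll measure the pot with the same wrist camera.

Emit:
drive_tool(
  plan=[
    [0.048, 0.011, 0, 0, 0, 0, 1],
    [0.048, 0.011, 0, 0, 0, 0, 1],
    [0.048, 0.011, 0, 0, 0, 0, 1],
    [0.048, 0.011, 0, 0, 0, 0, 1],
    [0.048, 0.011, 0, 0, 0, 0, 1],
    [0.048, 0.011, 0, 0, 0, 0, 1],
    [0.048, 0.011, 0, 0, 0, 0, 1],
    [0.048, 0.011, 0, 0, 0, 0, 1],
    [0.048, 0.011, 0, 0, 0, 0, 1],
    [0, 0, 0, 0, 0, 0, 1],
  ],
)

```text
t: 3.2
tcp_pos: [0.5122, 0.2425, 0.2583]
tool_rot: [0.677, 0.736, 0.002, 0.0]
force: [0.4, -0.2, 0.1]
finger_gap: 0.999
gripper_force: 0.0
```

```bash
python3 - <<'E'
from h import *
s=manip.sense();print(s['tcp_pos'],s['q'].round(2),s['t'])
c=snap('wrist');save('w2',c['im']);np.savez('w2.npz',**{k:c[k] for k in('im','z','f','cx','cy','E')})
E
```

```text
[0.51219432 0.24250976 0.25831261] [0.24 0.43 1.57 0.   1.14 0.16] 3.2
```

View pics/w2.png

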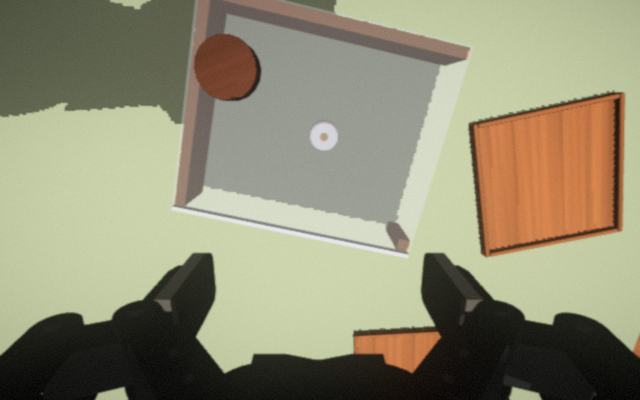

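The wrist view shows the pot's lid with brass knob at (323,136), under the clear top and free all round. The front edge runs (173,207) to (408,254), the tin is at (226,67), and the post is at (398,236).

```bash
python3 - <<'E'
from h import *
c=dict(np.load('w2.npz'));im=c['im'].astype(int);P=cloud(c)
sub=im[105:170,290:360];g=sub.min(2);bg=np.median(g);m=(np.abs(g-bg)>14).astype(np.uint8);m=cv2.morphologyEx(m,cv2.MORPH_CLOSE,np.ones((5,5)))
k=max(cv2.findContours(m,0,2)[0],key=cv2.contourArea);(u,v),r=cv2.minEnclosingCircle(k);u+=290;v+=105
print('lid',u,v,r,cv2.contourArea(k));
for h in(.018,.022):print(h,ray(c,u,v,h).round(4),'diam',2*r/c['f']*(c['E'][2,3]-h))
print('depth',P[int(v),int(u)])
A=ray(c,173,207,.062);B=ray(c,408,254,.062);C=ray(c,470,46,.062);print('front',A.round(3),B.round(3),'len',np.linalg.norm(A-B),'yaw',np.degrees(np.arctan2(*(B-A)[1::-1])),C.round(3),np.linalg.norm(B-C))
go([.4432,-.2491,.20],4.76)
E
```

```text
lid 323.46652603149414 136.0648536682129 14.777815818786621 632.0
0.018 [0.5154 0.2768 0.018 ] diam 0.031363300415154574
0.022 [0.5153 0.2771 0.022 ] diam 0.03102283356686113
depth [0.51384662 0.28065878 0.06118132]
front [0.374 0.201 0.062] [0.61  0.17  0.062] len 0.2380229385223311 yaw -7.3939605079678765 [0.634 0.368 0.062] 0.19940150154998226
turn [ 0.06  0.01 -0.07] shift [-0.4815 -0.1086  0.058 ]
```

Emit:
drive_tool(
  plan=[
    [-0.048, -0.011, 0.006, 0, 0, 0, 1],
    [-0.048, -0.011, 0.006, 0, 0, 0, 1],
    [-0.048, -0.011, 0.006, 0, 0, 0, 1],
    [-0.048, -0.011, 0.006, 0, 0, 0, 1],
    [-0.048, -0.011, 0.006, 0, 0, 0, 1],
    [-0.048, -0.011, 0.006, 0, 0, 0, 1],
    [-0.048, -0.011, 0.006, 0, 0, 0, 1],
    [-0.048, -0.011, 0.006, 0, 0, 0, 1],
    [-0.048, -0.011, 0.006, 0, 0, 0, 1],
    [-0.048, -0.011, 0.006, 0, 0, 0, 1],
  ],
)

```text
t: 4.25
tcp_pos: [0.437, -0.2529, 0.1982]
tool_rot: [0.68, 0.733, -0.0, 0.0]
force: [1.1, -0.0, -0.1]
finger_gap: 1.002
gripper_force: 0.0
```

Emit:
drive_tool(
  plan=[
    [0, 0, 0, 0, 0, 0, 1],
    [0, 0, 0, 0, 0, 0, 1],
  ],
)

```text
t: 4.45
tcp_pos: [0.4374, -0.2516, 0.198]
tool_rot: [0.681, 0.733, -0.0, -0.001]
force: [-0.3, 0.9, 0.0]
finger_gap: 0.994
gripper_force: 0.0
```

```bash
python3 - <<'E'
from h import *
go([.4432,-.2491,.055],4.76)
E
```

```text
turn [-0.06 -0.04 -0.56] shift [0.002 0.006 0.143]
```

Emit:
drive_tool(
  plan=[
    [0.002, 0.006, 0, 0, 0, -0.56, 1],
    [0, 0, 0.04, 0, 0, 0, 1],
    [0, 0, 0.04, 0, 0, 0, 1],
    [0, 0, 0.04, 0, 0, 0, 0.7],
    [0, 0, 0.023, 0, 0, 0, 0.5],
    [0, 0, 0, 0, 0, 0, 0.45],
    [0, 0, 0, 0, 0, 0, 0.45],
    [0, 0, 0, 0, 0, 0, 0.45],
  ],
  newtons=25,
)

```text
t: 5.25
tcp_pos: [0.4458, -0.2462, 0.0567]
tool_rot: [0.674, 0.739, -0.0, 0.001]
force: [-0.3, 0.1, -1.0]
finger_gap: 0.726
gripper_force: 0.4
```

```bash
python3 - <<'E'
from h import *
go([.4432,-.2491,.055],4.76);s=manip.sense();print(s['finger_gap'],s['gripper_force'],s['force'])
E
```

```text
turn [0.06 0.07 0.47] shift [-0.0027 -0.0028  0.0017]
0.7255119704833112 0.44155871495604515 [-0.34184327  0.14227029 -0.98430325]
```

Emit:
drive_tool(
  plan=[
    [0, 0, 0, 0, 0, 0, 0.45],
  ],
)

```text
t: 5.35
tcp_pos: [0.4457, -0.2466, 0.0568]
tool_rot: [0.674, 0.738, 0.0, 0.001]
force: [-0.5, 0.7, 0.6]
finger_gap: 0.727
gripper_force: 0.2
```

Emit:
drive_tool(
  plan=[
    [0, 0, 0, 0, 0, 0, 0.4],
  ],
)

```text
t: 5.45
tcp_pos: [0.4449, -0.2465, 0.0566]
tool_rot: [0.674, 0.738, -0.0, 0.0]
force: [-2.9, -0.5, 1.6]
finger_gap: 0.707
gripper_force: 1.6
```

Emit:
drive_tool(
  plan=[
    [0, 0, 0, 0, 0, 0, 0.34],
  ],
)

```text
t: 5.55
tcp_pos: [0.4447, -0.2465, 0.0563]
tool_rot: [0.675, 0.738, -0.0, 0.0]
force: [-4.7, -1.1, 6.3]
finger_gap: 0.67
gripper_force: 5.9
```

Emit:
drive_tool(
  plan=[
    [0, 0, 0, 0, 0, 0, 0.3],
  ],
)

```text
t: 5.65
tcp_pos: [0.4454, -0.2465, 0.0565]
tool_rot: [0.675, 0.738, 0.0, 0.001]
force: [-1.6, 2.3, 8.9]
finger_gap: 0.651
gripper_force: 7.4
```

Emit:
drive_tool(
  plan=[
    [0, 0, 0, 0, 0, 0, 0.28],
    [0, 0, -0.002, 0, 0, 0, 0.28],
    [0, 0, -0.003, 0, 0, 0, 0.28],
    [0, 0, -0.003, 0, 0, 0, 0.28],
    [0, 0, 0, 0, 0, 0, 0.28],
  ],
)

```text
t: 6.15
tcp_pos: [0.4454, -0.2467, 0.0635]
tool_rot: [0.675, 0.738, 0.0, 0.0]
force: [0.1, 0.4, -4.2]
finger_gap: 0.643
gripper_force: 8.2
```

```bash
python3 - <<'E'
from h import *
s=manip.sense();print(s['tcp_pos'],s['finger_gap'],s['gripper_force'],s['force'],s['ft_torque'])
c=snap('wrist');P=cloud(c);X=P.reshape(-1,3)
t=s['tcp_pos'];r=R.from_quat(s['tool_rot']).as_matrix();L=(X-t)@r
v,u=np.mgrid[:400,:640];near=((u>215)&(u<425)).ravel()&(abs(L[:,1])<.04)
for a,b,n in((-.1,-.03,'heel'),(.03,.09,'shaft/housing')):
    m=near&(L[:,0]>a)&(L[:,0]<b)&(X[:,2]>.008)&(X[:,2]<.045);print(n,m.sum(),[np.percentile(X[m,2],q).round(4) for q in(10,50,90)],np.polyfit(L[m,0],L[m,1],1).round(4) if m.sum()>9 else '')
    if m.sum()>9: print(np.polyfit(L[m,0],X[m,2],1).round(4))
E
```

```text
[ 0.44537646 -0.24670616  0.06349079] 0.6428188918528502 8.165478855371475 [ 0.12416406  0.3635165  -4.18453624] [0.01542872 0.02428319 0.07477323]
heel 4284 [np.float64(0.0174), np.float64(0.0182), np.float64(0.0189)] [ 0.007  -0.0017]
[0.0034 0.0183]
shaft/housing 3628 [np.float64(0.0309), np.float64(0.0333), np.float64(0.0346)] [ 0.0029 -0.0021]
[-0.0004  0.033 ]
```

Emit:
drive_tool(
  plan=[
    [0.01, 0.006, 0, 0, 0, 0, 0.28],
    [0.02, 0.013, 0, 0, 0, 0, 0.28],
    [0.022, 0.0145, 0, 0, 0, 0, 0.28],
    [0.024, 0.016, 0, 0, 0, 0, 0.28],
    [0.024, 0.016, 0, 0, 0, 0, 0.28],
    [0.024, 0.016, 0, 0, 0, 0, 0.28],
    [0.022, 0.0145, 0, 0, 0, 0, 0.28],
    [0.02, 0.013, 0, 0, 0, 0, 0.28],
    [0.015, 0.01, 0, 0, 0, 0, 0.28],
    [0, 0, 0, 0, 0, 0, 0.28],
  ],
)

```text
t: 7.2
tcp_pos: [0.5481, -0.0526, 0.0631]
tool_rot: [0.673, 0.739, 0.0, -0.0]
force: [-0.7, -0.1, -4.4]
finger_gap: 0.643
gripper_force: 8.2
```

```bash
cat > rel.py <<'E'
from h import *
def report(name):
    s=manip.sense();print(s['t'],s['tcp_pos'],s['finger_gap'],s['gripper_force'],s['force'])
    t=s['tcp_pos'];a=R.from_quat(s['tool_rot']).as_matrix()[:,0];print('yaw',np.degrees(np.arctan2(a[1],a[0])))
    c=snap('top');save(name,cv2.resize(c['im'][140:310,160:460],None,fx=2.6,fy=2.6,interpolation=cv2.INTER_CUBIC))
    ex=a[:2]/np.hypot(*a[:2]);ey=np.array([-ex[1],ex[0]]);o=t[:2]-.0024*ex
    Y=cloud(c).reshape(-1,3);M=np.stack([(Y[:,:2]-o)@ex,(Y[:,:2]-o)@ey,Y[:,2]],1)
    for sg in(1,-1):
        m=(M[:,0]>.176)&(M[:,0]<.225)&(M[:,2]>.012)&(M[:,2]<.04)&(M[:,1]*sg>-.005)&(abs(M[:,1])<.06)
        if m.sum()>4:print('jaw',sg,m.sum(),np.percentile(M[m],[2,50,98],0).round(4).tolist())
    m=(M[:,0]>.15)&(M[:,0]<.19)&(M[:,2]>.02)&(M[:,2]<.04)&(abs(M[:,1])<.06);print('head',m.sum(),np.percentile(M[m],[2,50,98],0).round(4).tolist() if m.sum() else '')
    print('pot wrist-frame', (np.array([.5153,.2769])-o)@ex,(np.array([.5153,.2769])-o)@ey)
E
python3 -c "
from rel import *
report('t2')"
```

```text
7.2 [ 0.54809743 -0.05263273  0.06307802] 0.6433489563357636 8.17307934165001 [-0.74255936 -0.07880014 -4.40370807]
yaw 95.35050478641945
jaw 1 38 [[0.1774, 0.027, 0.0254], [0.1936, 0.03, 0.0288], [0.2147, 0.0328, 0.0317]]
jaw -1 43 [[0.1769, -0.0333, 0.0168], [0.1938, -0.0302, 0.0279], [0.2162, -0.0276, 0.0326]]
head 229 [[0.1524, -0.0398, 0.0257], [0.1653, -0.0004, 0.0351], [0.1886, 0.0398, 0.0395]]
pot wrist-frame 0.33355521844564473 0.0019261786472299196
```

View pics/t2.png

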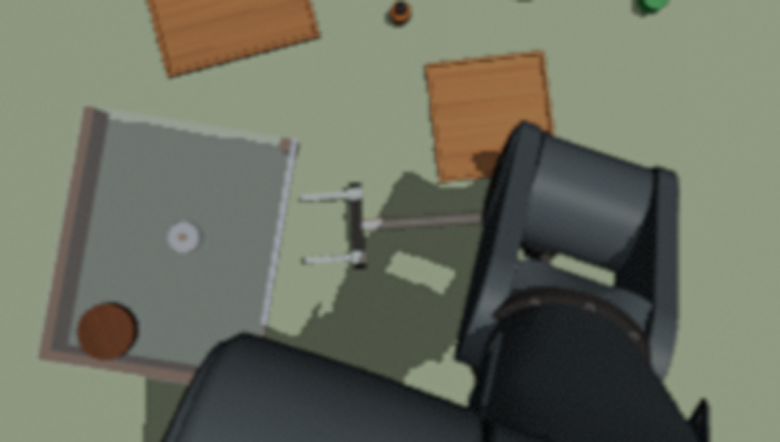

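The top view shows the jaws at the riser's front, aligned with the pot (183,237 in the crop), and the path in is clear. Pot is at y +1.9 mm between jaw faces -25 and +28, so I go straight in 137 mm.

Emit:
drive_tool(
  plan=[
    [0.01, 0, 0, 0, 0, 0, 0.28],
    [0.018, 0, 0, 0, 0, 0, 0.28],
    [0.02, 0, 0, 0, 0, 0, 0.28],
    [0.02, 0, 0, 0, 0, 0, 0.28],
    [0.02, 0, 0, 0, 0, 0, 0.28],
    [0.02, 0, 0, 0, 0, 0, 0.28],
    [0.017, 0, 0, 0, 0, 0, 0.28],
    [0.012, 0, 0, 0, 0, 0, 0.28],
    [0, 0, 0, 0, 0, 0, 0.28],
    [0, 0, 0, 0, 0, 0, 0.28],
  ],
)

```text
t: 8.25
tcp_pos: [0.535, 0.0806, 0.0633]
tool_rot: [0.675, 0.738, -0.0, 0.0]
force: [-1.4, -0.8, -3.3]
finger_gap: 0.643
gripper_force: 8.2
```

```bash
python3 -c "
from rel import *
report('t3')"
```

```text
8.25 [0.53499652 0.08060624 0.06330554] 0.6431265420817314 8.169630467891693 [-1.39079483 -0.834528   -3.26409039]
yaw 95.16318487028738
head 0 
pot wrist-frame 0.19966982424059432 0.0019516048604835377
```

View pics/t3.png

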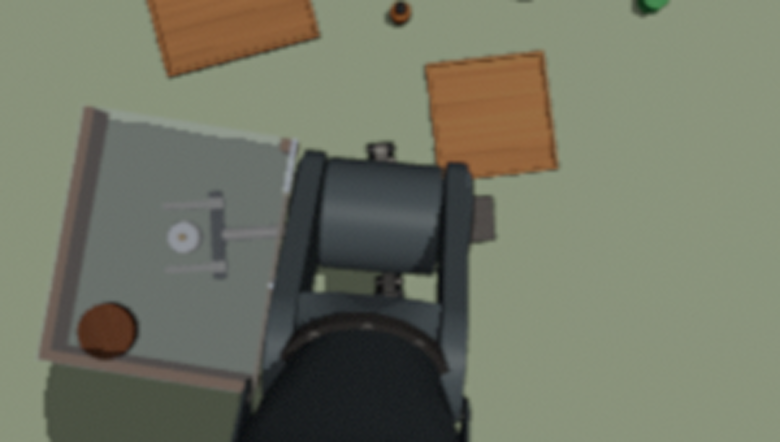

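Pot at (183,237) sits midway between the jaws (205 and 268) in the crop. I'll close gradually.

Emit:
drive_tool(
  plan=[
    [0, 0, 0, 0, 0, 0, 0.22],
    [0, 0, 0, 0, 0, 0, 0.16],
    [0, 0, 0, 0, 0, 0, 0.1],
    [0, 0, 0, 0, 0, 0, 0.05],
    [0, 0, 0, 0, 0, 0, 0],
    [0, 0, 0, 0, 0, 0, 0],
  ],
)

```text
t: 8.9
tcp_pos: [0.5351, 0.0809, 0.0633]
tool_rot: [0.675, 0.738, 0.0, 0.0]
force: [-0.4, 0.3, -3.2]
finger_gap: 0.502
gripper_force: 8.9
```

Emit:
drive_tool(
  plan=[
    [0, 0, -0.001, 0, 0, 0, -0.05],
    [0, 0, 0, 0, 0, 0, -0.1],
    [0, 0, 0, 0, 0, 0, -0.12],
    [0, 0, 0, 0, 0, 0, -0.12],
  ],
)

```text
t: 9.3
tcp_pos: [0.535, 0.081, 0.0643]
tool_rot: [0.675, 0.738, 0.0, 0.0]
force: [1.3, -0.3, -2.9]
finger_gap: 0.444
gripper_force: 9.2
```

Emit:
drive_tool(
  plan=[
    [0, 0, 0, 0, 0, 0, -0.15],
    [0, 0, 0, 0, 0, 0, -0.18],
    [0, 0, 0, 0, 0, 0, -0.2],
    [0, 0, 0, 0, 0, 0, -0.2],
  ],
)

```text
t: 9.7
tcp_pos: [0.535, 0.0809, 0.0643]
tool_rot: [0.675, 0.738, 0.0, -0.0]
force: [0.3, 0.3, -4.0]
finger_gap: 0.402
gripper_force: 9.4
```

Emit:
drive_tool(
  plan=[
    [0, 0, 0, 0, 0, 0, -0.22],
    [0, 0, 0, 0, 0, 0, -0.22],
  ],
)

```text
t: 9.9
tcp_pos: [0.5351, 0.0809, 0.0643]
tool_rot: [0.675, 0.738, 0.0, -0.0]
force: [0.2, -0.2, -4.3]
finger_gap: 0.395
gripper_force: 9.4
```

Emit:
drive_tool(
  plan=[
    [0, 0, 0, 0, 0, 0, -0.23],
    [0, 0, 0, 0, 0, 0, -0.23],
  ],
)

```text
t: 10.1
tcp_pos: [0.535, 0.0809, 0.0643]
tool_rot: [0.675, 0.738, 0.0, 0.0]
force: [0.3, 0.0, -3.7]
finger_gap: 0.388
gripper_force: 9.5
```

Emit:
drive_tool(
  plan=[
    [0, 0, 0, 0, 0, 0, -0.245],
    [0, 0, 0, 0, 0, 0, -0.245],
  ],
)

```text
t: 10.3
tcp_pos: [0.535, 0.081, 0.0643]
tool_rot: [0.675, 0.738, 0.0, 0.0]
force: [-0.1, -0.0, -2.8]
finger_gap: 0.377
gripper_force: 9.5
```

Emit:
drive_tool(
  plan=[
    [0, 0, 0, 0, 0, 0, -0.255],
    [0, 0, 0, 0, 0, 0, -0.255],
  ],
)

```text
t: 10.5
tcp_pos: [0.535, 0.0809, 0.0643]
tool_rot: [0.675, 0.738, -0.0, -0.0]
force: [-0.3, -0.1, -2.6]
finger_gap: 0.37
gripper_force: 10.0
```

Emit:
drive_tool(
  plan=[
    [0, 0, 0, 0, 0, 0, -0.27],
    [0, 0, 0, 0, 0, 0, -0.27],
  ],
)

```text
t: 10.7
tcp_pos: [0.5351, 0.0809, 0.0643]
tool_rot: [0.675, 0.738, 0.0, -0.0]
force: [-0.7, -0.1, -3.0]
finger_gap: 0.37
gripper_force: 12.6
```

Emit:
drive_tool(
  plan=[
    [0, 0, 0, 0, 0, 0, -0.28],
    [0, 0, 0, 0, 0, 0, -0.28],
    [0, 0, 0, 0, 0, 0, -0.28],
  ],
)

```text
t: 11.0
tcp_pos: [0.535, 0.0809, 0.0643]
tool_rot: [0.675, 0.738, 0.0, -0.0]
force: [-0.2, -0.1, -1.9]
finger_gap: 0.362
gripper_force: 14.5
```

Emit:
drive_tool(
  plan=[
    [0, 0, 0, 0, 0, 0, -0.274],
    [0, 0, 0, 0, 0, 0, -0.274],
  ],
)

```text
t: 11.2
tcp_pos: [0.535, 0.0809, 0.0643]
tool_rot: [0.675, 0.738, 0.0, -0.0]
force: [0.4, 0.0, -3.5]
finger_gap: 0.365
gripper_force: 14.4
```

Emit:
drive_tool(
  plan=[
    [-0.004, 0, 0, 0, 0, 0, -0.274],
    [-0.006, 0, 0, 0, 0, 0, -0.274],
    [-0.006, 0, -0.001, 0, 0, 0, -0.274],
    [-0.006, 0, -0.001, 0, 0, 0, -0.274],
  ],
)

```text
t: 11.6
tcp_pos: [0.5371, 0.0582, 0.0663]
tool_rot: [0.675, 0.738, -0.0, 0.0]
force: [0.8, 0.3, -3.7]
finger_gap: 0.363
gripper_force: 14.3
```

```bash
python3 -c "
from rel import *
report('t4')"
```

```text
11.6 [0.53709131 0.05823323 0.06630001] 0.3633083233389902 14.316604435443878 [ 0.80146439  0.26159667 -3.74378743]
yaw 95.15703287830894
head 0 
pot wrist-frame 0.22214035679925018 0.0020480812546960943
```

View pics/t4.png

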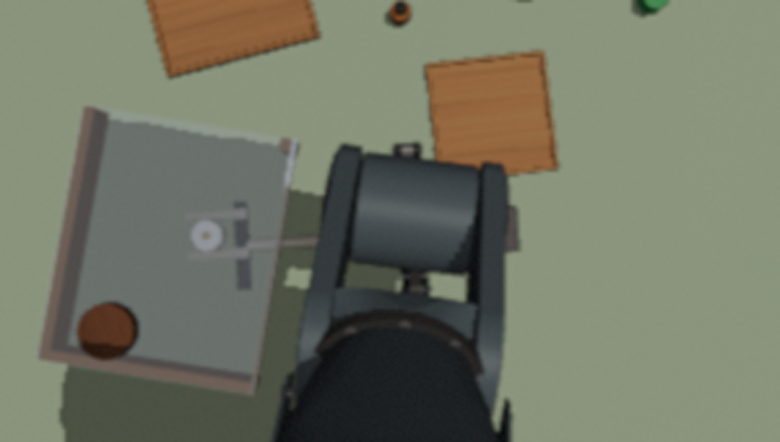

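The pot moved with the jaws, its lid now at (207,235) in the crop, clamped between the jaw plates. Drawing out.

Emit:
drive_tool(
  plan=[
    [-0.01, 0, 0, 0, 0, 0, -0.274],
    [-0.015, 0, 0, 0, 0, 0, -0.274],
    [-0.018, 0, 0, 0, 0, 0, -0.274],
    [-0.02, 0, 0, 0, 0, 0, -0.274],
    [-0.02, 0, 0, 0, 0, 0, -0.274],
    [-0.02, 0, 0, 0, 0, 0, -0.274],
    [-0.02, 0, 0, 0, 0, 0, -0.274],
    [-0.015, 0, 0, 0, 0, 0, -0.274],
    [-0.01, 0, 0, 0, 0, 0, -0.274],
    [0, 0, 0, 0, 0, 0, -0.274],
  ],
)

```text
t: 12.65
tcp_pos: [0.5508, -0.0901, 0.0663]
tool_rot: [0.675, 0.737, 0.0, 0.001]
force: [0.1, -1.2, -4.4]
finger_gap: 0.362
gripper_force: 14.3
```

Emit:
drive_tool(
  plan=[
    [0, 0, -0.004, 0, 0, 0, -0.274],
    [0, 0, -0.007, 0, 0, 0, -0.274],
    [0, 0, -0.008, 0, 0, 0, -0.274],
    [0, 0, -0.008, 0, 0, 0, -0.274],
    [0, 0, -0.008, 0, 0, 0, -0.274],
    [0, 0, -0.005, 0, 0, 0, -0.274],
    [0, 0, 0, 0, 0, 0, -0.274],
    [0, 0, 0, 0, 0, 0, -0.274],
    [0, 0, 0, 0, 0, 0, -0.274],
  ],
)

```text
t: 13.55
tcp_pos: [0.55, -0.0883, 0.106]
tool_rot: [0.675, 0.738, -0.0, -0.0]
force: [0.2, -0.2, -4.1]
finger_gap: 0.363
gripper_force: 14.3
```

```bash
cat > rel2.py <<'E'
from h import *
s=manip.sense();t=s['tcp_pos'];r=R.from_quat(s['tool_rot']).as_matrix();a=r[:,0]
ex=a[:2]/np.hypot(*a[:2]);ey=np.array([-ex[1],ex[0]])
print('t',s['t'],'tcp',t,'yaw',np.degrees(np.arctan2(a[1],a[0])),s['gripper_force'],s['force'])
c=snap('top');Y=cloud(c).reshape(-1,3);Y=Y-[.0017,.001,0]
M=np.stack([(Y[:,:2]-t[:2])@ex,(Y[:,:2]-t[:2])@ey,Y[:,2]],1)
k=(M[:,2]>.02+max(0,t[2]-.07))&(abs(M[:,1])<.07)&(M[:,2]<.13)
for a0,b0,n in((.14,.166,'head/shaft'),(.165,.18,'jawroot'),(.18,.205,'potzone'),(.2,.225,'tips')):
    m=k&(M[:,0]>a0)&(M[:,0]<b0);print(n,m.sum(),np.percentile(M[m],[2,25,50,75,98],0).round(4).tolist() if m.sum() else '')
g=c['im'];im=g[120:300,250:500];save('t5',cv2.resize(im,None,fx=3,fy=3,interpolation=cv2.INTER_CUBIC))
w=snap('wrist');X=cloud(w).reshape(-1,3);L=(X-t)@r
v,u=np.mgrid[:400,:640];near=((u>215)&(u<425)).ravel()&(abs(L[:,1])<.04)
for a0,b0,n in((-.1,-.03,'heel'),(.04,.09,'shaft')):
    m=near&(L[:,0]>a0)&(L[:,0]<b0)&(abs(L[:,1])<(.015 if n=='heel' else .008)+.012)&(L[:,2]<.06)&(L[:,2]>.015)
    if m.sum()>9:print(n,m.sum(),np.percentile(X[m,2],[10,50,90]).round(4),'slope',np.polyfit(L[m,0],X[m,2],1).round(4),np.polyfit(L[m,0],L[m,1],1).round(4))
E
python3 rel2.py
```

```text
t 13.55 tcp [ 0.55001793 -0.08832992  0.10602476] yaw 95.14989965626083 14.297453463077545 [ 0.21883313 -0.16162689 -4.08935896]
head/shaft 188 [[0.1419, -0.0262, 0.0707], [0.1565, -0.0027, 0.0739], [0.1597, 0.0131, 0.0753], [0.1629, 0.0313, 0.0766], [0.1658, 0.0531, 0.0799]]
jawroot 63 [[0.165, -0.0233, 0.0645], [0.1659, -0.0151, 0.0695], [0.1671, 0.0121, 0.0744], [0.1711, 0.0225, 0.0761], [0.1784, 0.0521, 0.0797]]
potzone 164 [[0.1808, -0.0189, 0.0576], [0.1879, -0.0089, 0.0628], [0.1938, 0.0018, 0.065], [0.1994, 0.0122, 0.0679], [0.2048, 0.0226, 0.0729]]
tips 71 [[0.2001, -0.0197, 0.0575], [0.2023, -0.0132, 0.0621], [0.2049, -0.0004, 0.0649], [0.2084, 0.0094, 0.0694], [0.2122, 0.0216, 0.0726]]
heel 1805 [0.0557 0.0565 0.0572] slope [0.0139 0.0573] [ 0.0059 -0.0007]
shaft 2966 [0.0704 0.0728 0.074 ] slope [0.0102 0.0718] [ 0.0007 -0.0135]
```

View pics/t5.png

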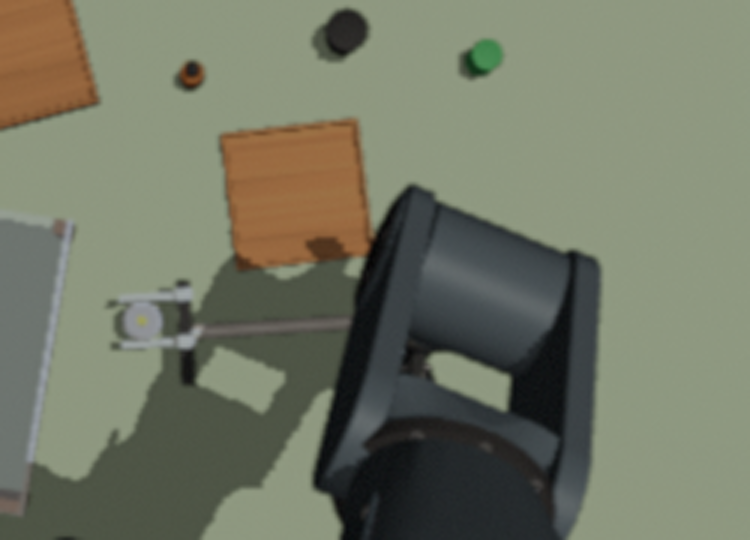

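Pot is held upright in the jaws, lid at (143,321) in the crop, clear of the bench by ~42 mm and out in front of the riser. Next, over the tray.

Emit:
drive_tool(
  plan=[
    [-0.008, 0.006, 0, 0, 0, 0, -0.274],
    [-0.014, 0.01, 0, 0, 0, 0, -0.274],
    [-0.018, 0.013, 0, 0, 0, 0, -0.274],
    [-0.02, 0.015, 0, 0, 0, 0, -0.274],
    [-0.02, 0.015, 0, 0, 0, 0, -0.274],
    [-0.02, 0.015, 0, 0, 0, 0, -0.274],
    [-0.018, 0.013, 0, 0, 0, 0, -0.274],
    [-0.014, 0.01, 0, 0, 0, 0, -0.274],
    [-0.007, 0.004, 0, 0, 0, 0, -0.274],
    [0, 0, 0, 0, 0, 0, -0.274],
  ],
)

```text
t: 14.65
tcp_pos: [0.6639, -0.2191, 0.1058]
tool_rot: [0.675, 0.738, -0.0, 0.0]
force: [-0.4, -0.6, -3.8]
finger_gap: 0.367
gripper_force: 14.3
```

```bash
sed -i "s/'t5'/'t6'/" rel2.py; python3 rel2.py; python3 - <<'E'
from h import *
go([.6633,-.2176,.0683],5.15)
E
```

```text
t 14.65 tcp [ 0.66385794 -0.21913097  0.10583525] yaw 95.08803117727388 14.278591275215149 [-0.39060993 -0.57646555 -3.76779167]
head/shaft 187 [[0.1434, -0.026, 0.0705], [0.1564, -0.0042, 0.073], [0.1595, 0.0141, 0.0746], [0.1628, 0.0312, 0.0761], [0.1657, 0.0539, 0.0792]]
jawroot 89 [[0.1653, -0.0259, 0.0622], [0.1668, -0.0137, 0.0678], [0.1675, 0.0112, 0.0709], [0.1711, 0.0249, 0.075], [0.1782, 0.0509, 0.0782]]
potzone 163 [[0.181, -0.0189, 0.0571], [0.1879, -0.0088, 0.0622], [0.1934, 0.003, 0.064], [0.1992, 0.0131, 0.0673], [0.2041, 0.0233, 0.0708]]
tips 80 [[0.2003, -0.0189, 0.0577], [0.2028, -0.0103, 0.0625], [0.2053, 0.0015, 0.0653], [0.2084, 0.0133, 0.0681], [0.2126, 0.0232, 0.0704]]
heel 1806 [0.0554 0.0562 0.057 ] slope [0.0131 0.057 ] [ 0.006  -0.0016]
shaft 2853 [0.0705 0.0726 0.0738] slope [0.0108 0.0716] [-0.0003 -0.0141]
turn [-0.12 -0.09 -0.  ] shift [-0.0006  0.0009  0.0373]
```

View pics/t6.png

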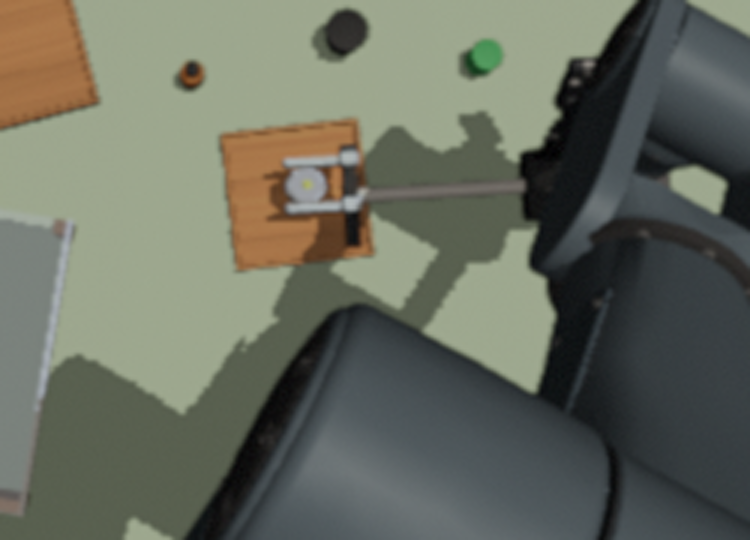

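Pot's lid is at (306,184) in the crop above the tray, spanning (221,120)–(372,270), with the head foot near the wall at (352,200). I'll go 8 mm forward and lower.

Emit:
drive_tool(
  plan=[
    [0.004, 0, 0, 0, 0, 0, -0.274],
    [0.004, 0, 0.005, 0, 0, 0, -0.274],
    [0, 0, 0.007, 0, 0, 0, -0.274],
    [0, 0, 0.007, 0, 0, 0, -0.274],
    [0, 0, 0.007, 0, 0, 0, -0.274],
    [0, 0, 0.005, 0, 0, 0, -0.274],
    [0, 0, 0.003, 0, 0, 0, -0.274],
    [0, 0, 0, 0, 0, 0, -0.274],
    [0, 0, 0, 0, 0, 0, -0.274],
  ],
)

```text
t: 15.65
tcp_pos: [0.6628, -0.2099, 0.0723]
tool_rot: [0.675, 0.738, 0.0, 0.0]
force: [-0.7, -0.7, -4.0]
finger_gap: 0.36
gripper_force: 14.3
```

Emit:
drive_tool(
  plan=[
    [0, 0, 0.001, 0, 0, 0, -0.274],
    [0, 0, 0.001, 0, 0, 0, -0.274],
    [0, 0, 0, 0, 0, 0, -0.274],
  ],
)

```text
t: 15.95
tcp_pos: [0.6627, -0.2098, 0.0704]
tool_rot: [0.675, 0.738, 0.0, 0.0]
force: [0.2, 0.9, -4.2]
finger_gap: 0.361
gripper_force: 14.3
```

Emit:
drive_tool(
  plan=[
    [0, 0, 0.001, 0, 0, 0, -0.274],
    [0, 0, 0, 0, 0, 0, -0.274],
  ],
)

```text
t: 16.15
tcp_pos: [0.6626, -0.2097, 0.0692]
tool_rot: [0.675, 0.738, -0.0, -0.0]
force: [0.1, -0.9, -3.9]
finger_gap: 0.362
gripper_force: 14.3
```

```bash
python3 -c "
from h import *
s=manip.sense();print(s['ft_torque'],s['force'])"
```

```text
[ 0.01031036 -0.03051242 -0.01044156] [ 0.07147209 -0.93193192 -3.92709718]
```

Emit:
drive_tool(
  plan=[
    [0, 0, 0.0012, 0, 0, 0, -0.274],
    [0, 0, 0, 0, 0, 0, -0.274],
  ],
)

```text
t: 16.35
tcp_pos: [0.6629, -0.2099, 0.0683]
tool_rot: [0.675, 0.738, 0.0, 0.0]
force: [-0.3, -1.2, -2.4]
finger_gap: 0.362
gripper_force: 14.3
```

```bash
python3 -c "
from h import *
s=manip.sense();print(s['ft_torque'],s['force'])"; sed -i "s/'t6'/'t7'/" rel2.py; python3 rel2.py
```

```text
[ 0.09884812 -0.01041682 -0.00866779] [-0.26398267 -1.20939827 -2.37195276]
t 16.35 tcp [ 0.66286812 -0.20989747  0.06826232] yaw 95.1453912783184 14.327950179576874 [-0.26398267 -1.20939827 -2.37195276]
head/shaft 165 [[0.1425, -0.0255, 0.0336], [0.1564, -0.0033, 0.0362], [0.1594, 0.0146, 0.038], [0.1629, 0.0295, 0.0392], [0.1659, 0.0536, 0.0422]]
jawroot 76 [[0.1652, -0.0242, 0.0215], [0.1663, -0.0141, 0.0322], [0.1676, 0.0138, 0.0363], [0.171, 0.0232, 0.0389], [0.1789, 0.0527, 0.0419]]
potzone 151 [[0.1807, -0.0191, 0.0212], [0.1882, -0.0094, 0.0253], [0.1939, 0.0032, 0.0276], [0.1995, 0.013, 0.0306], [0.2045, 0.0235, 0.0346]]
tips 77 [[0.2002, -0.0196, 0.0213], [0.2031, -0.0097, 0.026], [0.2057, 0.0027, 0.0286], [0.2085, 0.015, 0.0309], [0.2133, 0.0236, 0.0344]]
heel 1806 [0.0178 0.0187 0.0194] slope [0.0163 0.0197] [ 0.0061 -0.0007]
shaft 2976 [0.0328 0.0352 0.0365] slope [0.0113 0.0342] [ 0.0005 -0.0135]
```

Contact with the tray floor is felt at the predicted height. Releasing.

Emit:
drive_tool(
  plan=[
    [0, 0, 0, 0, 0, 0, -0.26],
    [0, 0, 0, 0, 0, 0, -0.24],
    [0, 0, 0, 0, 0, 0, -0.2],
    [0, 0, 0, 0, 0, 0, -0.1],
    [0, 0, 0, 0, 0, 0, 0.0],
    [0, 0, 0, 0, 0, 0, 0.1],
    [0, 0, 0, 0, 0, 0, 0.2],
    [0, 0, 0, 0, 0, 0, 0.26],
    [0, 0, 0, 0, 0, 0, 0.26],
  ],
)

```text
t: 17.35
tcp_pos: [0.6627, -0.2098, 0.0681]
tool_rot: [0.675, 0.738, -0.0, -0.0]
force: [0.0, 0.4, -4.3]
finger_gap: 0.629
gripper_force: 8.2
```

```bash
sed -i "s/'t7'/'t8'/" rel2.py; python3 rel2.py
```

```text
t 17.35 tcp [ 0.66267706 -0.20976924  0.06812576] yaw 95.15626010697666 8.217929899692535 [ 0.04687398  0.39062534 -4.30258133]
head/shaft 177 [[0.1426, -0.0372, 0.0362], [0.1561, -0.0158, 0.0392], [0.1598, 0.0023, 0.0408], [0.1626, 0.0196, 0.0427], [0.1657, 0.0432, 0.0452]]
jawroot 80 [[0.1651, -0.0353, 0.0264], [0.1666, -0.0256, 0.033], [0.1675, 0.0026, 0.0371], [0.1715, 0.0294, 0.0413], [0.1794, 0.0427, 0.0449]]
potzone 153 [[0.1813, -0.0296, 0.021], [0.1883, -0.0096, 0.0257], [0.1941, 0.0034, 0.028], [0.1993, 0.0133, 0.0332], [0.2046, 0.0344, 0.0382]]
tips 74 [[0.2007, -0.0297, 0.0212], [0.2033, -0.0094, 0.0256], [0.2061, 0.001, 0.028], [0.2091, 0.0122, 0.0344], [0.2135, 0.0337, 0.0377]]
heel 4377 [0.0209 0.0217 0.0225] slope [0.0149 0.0226] [ 0.022 -0.001]
shaft 3084 [0.036  0.0383 0.0396] slope [0.012  0.0372] [ 0.0025 -0.0027]
```

View pics/t8.png

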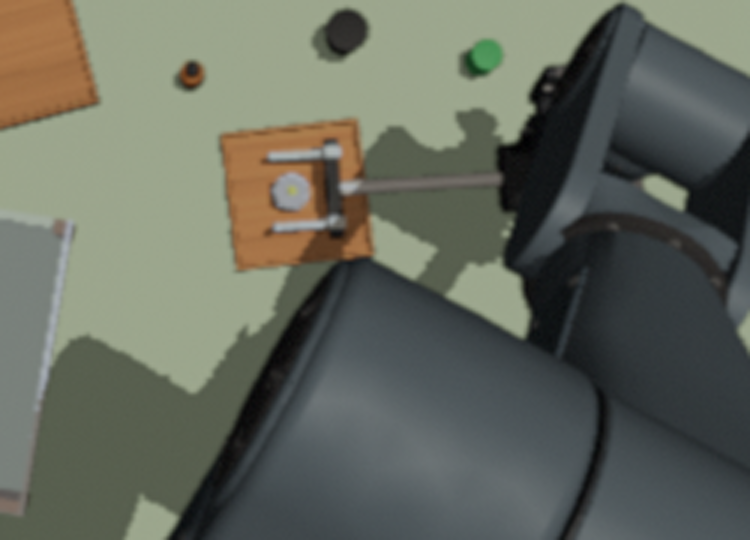

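The pot stands free and upright on the tray floor at (291,191) in the crop, with the jaws open either side. I'll lift the reacher away and take it back to the open bench.

Emit:
drive_tool(
  plan=[
    [0, 0, -0.004, 0, 0, 0, 0.26],
    [0, 0, -0.007, 0, 0, 0, 0.26],
    [0, 0, -0.009, 0, 0, 0, 0.26],
    [0, 0, -0.009, 0, 0, 0, 0.26],
    [0, 0, -0.009, 0, 0, 0, 0.26],
    [0, 0, -0.009, 0, 0, 0, 0.26],
    [0, 0, -0.005, 0, 0, 0, 0.26],
    [-0.002, -0.008, 0, 0, 0, 0, 0.26],
    [-0.002, -0.015, 0, 0, 0, 0, 0.26],
    [-0.002, -0.02, 0, 0, 0, 0, 0.26],
  ],
)

```text
t: 18.45
tcp_pos: [0.6197, -0.2196, 0.1198]
tool_rot: [0.674, 0.738, -0.0, -0.0]
force: [-0.1, 0.3, -3.3]
finger_gap: 0.628
gripper_force: 8.2
```

Emit:
drive_tool(
  plan=[
    [-0.002, -0.022, 0, 0, 0, 0, 0.26],
    [-0.002, -0.023, 0, 0, 0, 0, 0.26],
    [-0.002, -0.023, 0, 0, 0, 0, 0.26],
    [-0.002, -0.023, 0, 0, 0, 0, 0.26],
    [-0.002, -0.023, 0, 0, 0, 0, 0.26],
    [-0.001, -0.022, 0, 0, 0, 0, 0.26],
    [0, -0.02, 0, 0, 0, 0, 0.26],
    [0, -0.014, 0, 0, 0, 0, 0.26],
    [0, -0.006, 0, 0, 0, 0, 0.26],
    [0, 0, 0, 0, 0, 0, 0.26],
  ],
)

```text
t: 19.45
tcp_pos: [0.4456, -0.2465, 0.1202]
tool_rot: [0.675, 0.738, 0.0, -0.0]
force: [-0.4, 0.0, -3.4]
finger_gap: 0.632
gripper_force: 8.3
```

Emit:
drive_tool(
  plan=[
    [0, 0, 0.008, 0, 0, 0, 0.26],
    [0, 0, 0.012, 0, 0, 0, 0.26],
    [0, 0, 0.012, 0, 0, 0, 0.26],
    [0, 0, 0.012, 0, 0, 0, 0.26],
    [0, 0, 0.008, 0, 0, 0, 0.26],
    [0, 0, 0.003, 0, 0, 0, 0.26],
    [0, 0, 0, 0, 0, 0, 0.26],
    [0, 0, 0, 0, 0, 0, 0.26],
  ],
)

```text
t: 20.25
tcp_pos: [0.4463, -0.2465, 0.0652]
tool_rot: [0.675, 0.738, 0.0, 0.0]
force: [0.7, 0.0, -2.1]
finger_gap: 0.629
gripper_force: 8.2
```

```bash
sed -i "s/'t8'/'t9'/" rel2.py; python3 rel2.py
```

```text
t 20.25 tcp [ 0.44629339 -0.24654477  0.06520708] yaw 95.15755046527694 8.2196706533432 [ 7.37688118e-01  7.43905292e-04 -2.12345383e+00]
head/shaft 177 [[0.1423, -0.0375, 0.0334], [0.1564, -0.0163, 0.0365], [0.1598, 0.0014, 0.0382], [0.1627, 0.0184, 0.0393], [0.1655, 0.0412, 0.0421]]
jawroot 82 [[0.1651, -0.0353, 0.0215], [0.1668, -0.0244, 0.0306], [0.1675, -0.0001, 0.035], [0.1697, 0.0283, 0.0375], [0.1786, 0.0406, 0.0415]]
potzone 56 [[0.1808, -0.0312, 0.0266], [0.1876, -0.0282, 0.0302], [0.1933, 0.0281, 0.0311], [0.199, 0.0312, 0.0324], [0.2041, 0.0346, 0.0348]]
tips 36 [[0.2005, -0.0313, 0.0215], [0.2038, -0.0289, 0.028], [0.207, 0.0011, 0.0304], [0.2107, 0.0304, 0.032], [0.2136, 0.0332, 0.0352]]
heel 4303 [0.0183 0.0191 0.0199] slope [0.0139 0.0199] [ 0.0224 -0.0008]
shaft 3094 [0.0333 0.0357 0.037 ] slope [0.0117 0.0346] [ 0.0018 -0.0025]
```

Emit:
drive_tool(
  plan=[
    [0, 0, 0.002, 0, 0, 0, 0.26],
    [0, 0, 0.002, 0, 0, 0, 0.26],
    [0, 0, 0.0015, 0, 0, 0, 0.26],
    [0, 0, 0.001, 0, 0, 0, 0.26],
    [0, 0, 0, 0, 0, 0, 0.26],
  ],
)

```text
t: 20.85
tcp_pos: [0.4461, -0.2463, 0.0585]
tool_rot: [0.675, 0.738, -0.0, -0.0]
force: [0.1, -0.0, -3.9]
finger_gap: 0.632
gripper_force: 8.2
```

Emit:
drive_tool(
  plan=[
    [0, 0, 0.001, 0, 0, 0, 0.26],
    [0, 0, 0, 0, 0, 0, 0.26],
  ],
)

```text
t: 21.05
tcp_pos: [0.446, -0.2462, 0.0576]
tool_rot: [0.675, 0.738, 0.0, -0.0]
force: [-0.6, 0.5, -2.4]
finger_gap: 0.631
gripper_force: 8.2
```

Emit:
drive_tool(
  plan=[
    [0, 0, 0.001, 0, 0, 0, 0.26],
    [0, 0, 0, 0, 0, 0, 0.26],
  ],
)

```text
t: 21.25
tcp_pos: [0.4461, -0.2462, 0.057]
tool_rot: [0.675, 0.738, 0.0, -0.0]
force: [0.1, 2.2, 1.7]
finger_gap: 0.631
gripper_force: 8.2
```

Emit:
drive_tool(
  plan=[
    [0, 0, 0, 0, 0, 0, 0.32],
    [0, 0, 0, 0, 0, 0, 0.38],
    [0, 0, 0, 0, 0, 0, 0.5],
    [0, 0, 0, 0, 0, 0, 0.7],
    [0, 0, 0, 0, 0, 0, 0.95],
    [0, 0, 0, 0, 0, 0, 0.95],
    [0, 0, 0, 0, 0, 0, 0.95],
  ],
)

```text
t: 21.95
tcp_pos: [0.4461, -0.2464, 0.0566]
tool_rot: [0.675, 0.738, -0.0, 0.0]
force: [0.2, -0.7, 0.0]
finger_gap: 0.973
gripper_force: 0.0
```

Emit:
drive_tool(
  plan=[
    [0, 0, -0.01, 0, 0, 0, 0.95],
    [0, 0, -0.02, 0, 0, 0, 0.95],
    [0, 0, -0.03, 0, 0, 0, 0.95],
    [0, 0, -0.04, 0, 0, 0, 0.95],
    [0, 0, -0.04, 0, 0, 0, 0.95],
    [0, 0, -0.04, 0, 0, 0, 0.95],
    [0, 0, -0.02, 0, 0, 0, 0.95],
    [0, 0, 0, 0, 0, 0, 0.95],
  ],
)

```text
t: 22.75
tcp_pos: [0.4476, -0.2475, 0.2607]
tool_rot: [0.674, 0.738, 0.0, 0.004]
force: [0.3, -0.6, -0.4]
finger_gap: 0.976
gripper_force: 0.0
```

```bash
python3 - <<'E'
from h import *
s=manip.sense();print(s['tcp_pos'],s['t'])
t=snap('top');w=snap('wrist');save('end',np.hstack([cv2.resize(t['im'][90:310,150:500],(400,251)),cv2.resize(w['im'],(400,251))]))
X=cloud(w).reshape(-1,3);v,u=np.mgrid[:400,:640];roi=((u>250)&(u<375)&(v<300)).ravel()
o=np.array([.4463,-.2465]);a=np.radians(95.15);ex=np.array([np.cos(a),np.sin(a)]);ey=np.array([-ex[1],ex[0]])
L=np.stack([(X[:,:2]-o)@ex,(X[:,:2]-o)@ey,X[:,2]],1)
def rng(m,n): print(n,m.sum(),np.percentile(L[m],[2,50,98],0).round(4).tolist() if m.sum() else '')
rng(roi&(L[:,2]>.085)&(L[:,1]>0),'trig');rng(roi&(L[:,2]>.085)&(L[:,1]<0),'fix')
rng(roi&(L[:,0]<-.05)&(L[:,2]>.008)&(L[:,2]<.02)&(abs(L[:,1])<.04),'heel')
rng(roi&(L[:,0]>.14)&(L[:,0]<.19)&(L[:,2]>.0245)&(L[:,2]<.035),'head')
P=cloud(t).reshape(-1,3)-[.0017,.001,0]
m=(np.hypot(P[:,0]-.643,P[:,1]+.014)<.03)&(P[:,2]>.015);print('pot',m.sum(),P[m].mean(0),P[m,2].max(), P[m,2].min())
E
```

```text
[ 0.44760463 -0.24753698  0.26071132] 22.75
trig 455 [[-0.0201, 0.0199, 0.0872], [-0.0024, 0.0244, 0.0909], [0.0136, 0.0295, 0.0927]]
fix 446 [[-0.0203, -0.0278, 0.0864], [-0.0029, -0.023, 0.091], [0.0136, -0.0186, 0.0926]]
heel 1772 [[-0.1045, -0.021, 0.0097], [-0.0772, 0.0007, 0.0114], [-0.0511, 0.0226, 0.013]]
head 543 [[0.1406, -0.0375, 0.0247], [0.1558, 0.0014, 0.0271], [0.1579, 0.0394, 0.0301]]
pot 125 [ 0.64267754 -0.01397484  0.02594669] 0.0345636080572731 0.015110088700531987
```

View pics/end.png

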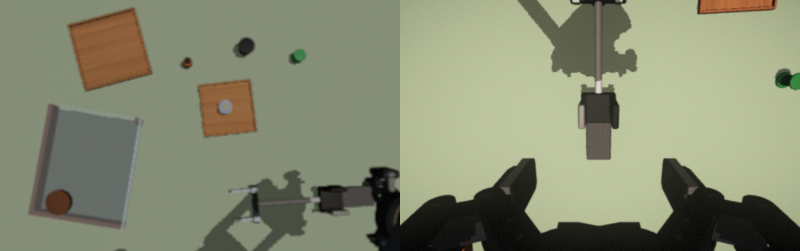

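The pot stands at (225,106) in the centre of the smaller tray. The reacher is flat on the bench with the slabs 47.4 mm apart between centres, so the trigger is released. The bystanders are unmoved.

```bash
python3 -c "
from station import manip
print(manip.sign_off())"
```

```text
the job is handed in; nothing more can be done
None
```

The job is handed in after about 23 s of robot time: the pot stands upright near the centre of the smaller tray, and the reacher is flat on the open bench with its trigger released. The sign-off returned no verdict.

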